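# Line up the calibration bottles by height

### The arm

A 6-joint arm with a two-finger parallel gripper is mounted at the origin on a cart in front of the work surface, level with it; the furniture and walls round the work are solid. World frame = base frame: x ahead of the robot, y to its left, z up, the work surface at z = 0. Lengths are in m, angles in degrees, forces in N, time in s.
With the tool pointing down it reaches from about 0.35 to 0.925 m from the base axis. Payload 6.4 kg.
Tool frame: the origin (TCP) lies midway between the tips of the shut fingers; the grasp point (between the pads) lies 19 mm behind it (arm.hold_point_z is the distance from the TCP to the grasp point, in m); z points along the fingers, y is the line along which they close (so a half turn about z gives the same grasp; the last joint's range is limited). The gripper opens to 85 mm and grips with 20 to 120 N. Pads are 22 mm wide; open, the fingers measure 114 mm over their backs; the gripper's body (76 mm by 85 mm) begins 54 mm behind the grasp point. The pads swing forward as they close: fully open they stand 13 mm farther back than shut.
Start: joints at [59.696, 14.043, 89.255, -0, 76.702, -9.975], TCP at [0.226, 0.61, 0.207] pointing down, gripper open.
Joint ranges: [-179.41, 179.41], [-58.25, 129.5], [7.25, 145.43], [-54.29, 234.29], [11.92, 165.04], [-157.13, 157.13]. Speed limits (degrees/s): [147.25, 147.25, 180, 180, 180, 180].

### API

Orientations are given as [roll, pitch, yaw] about the fixed x, y, z axes, in that order (R = Rz(yaw) Ry(pitch) Rx(roll)).
In Python, from plant import arm gives the robot as it stands.
- The arm moves only by the shell command python3 -m pendant 'ROWS'. ROWS is JSON, a list of rows, each a list of 7 numbers: the shift along the tool's x, y, z scaled (see below), then the turn, a rotation vector about the tool's x, y, z scaled (see below), then the finger opening in mm, from 0 to 85.4. In form: [[dx, dy, dz, rx, ry, rz, gripper], ...]. A call has 1 to 20 rows; each row is the pose to reach, as a shift and turn from the pose commanded when the call began, along the tool's axes at that moment, turning the shorter way round; what a row does not reach only later rows make up. The controller multiplies each number of a shift by 400 mm and each number of a turn by 360 degrees. A row lasts 1/10 s, in which the tool goes at most 50 mm and 8.59 degrees, less where a joint would pass 70% of its speed; a pose out of reach is approached as far as the arm can. A call with a number of a shift or a turn outside -1 to 1 is refused whole. A call with a gripper value outside its range is refused whole. The fingers move at their own pace and stop on an object; the grip force is fixed at half the most. Time passes only in rows, so rows that repeat a pose let the fingers close. It gives the time, the measured TCP pose, the force, the opening and the grip force at its end, in the units of the state.
- arm.get_obs(): the state, without advancing time (a new reading comes with each control period).
- arm.get_image(name): name is "side" or "top"; returns the picture (480x640x3 uint8, blue, green, red); there is no depth.
- arm.get_calibration(name): a dict with "camera_matrix" (3x3 intrinsics, pixels), "k1" (the pictures are not rectified: a ray, as slopes to the right and down, at radius r is drawn at 1 + k1 r^2 times it, then the intrinsics apply), "eye" and "orientation" of the camera in the world. Camera axes: x right, y down, z forward; pixel columns grow to the right and rows downward; lengths in m; the calibration is good to about 2 mm. A picture is of the moment at which its call begins. get_calibration takes no time and is no camera call.
- arm.hand_in(): hands the job in; it is judged then, once.
The state is a dict: "t": time; "joints": joint angles; "joint_velocities": joint speeds; "effort": joint torques, N m; "eef_pos": TCP position; "orientation": TCP orientation; "ft_force": force on the tool from outside, world axes, zero at the start; "ft_torque": the same for the moment, N m; "grip_width": opening from 0.0 (shut) to 1.0 (fully open); "gripper_force": force on a finger pad.
Only numpy, scipy, OpenCV 4.12 (cv2) and the standard library are available. Lean on these libraries where they do the work, as an engineer would, in place of code of your own. Each camera call takes 0.05 s, during which the arm holds its last target. There are 200 camera calls.

### The job

Get the calibration run ready: line the four bottles with the orange, green, blue and red caps up by height on the white board, each standing upright at the middle of its own dark round pad. The shortest goes on the pad nearest the red block, then the next taller, and so on, to the tallest nearest the grey block. Never tip a bottle over, and let go of them all at the end.

Things in the scene. Friction and masses are not known exactly. Their poses are not given: they have to be found in the camera images.
- orange_vial_center (a point): The shortest: a small clear glass screw-cap vial with an orange cap, 40 mm tall. Body 19 mm in diameter up to 33 mm, cap 16 mm in diameter above that; 20 g. Its axis stands vertical, z up; the point given is on the axis, half-way up.
- green_vial_center (a point): The second shortest: a clear glass screw-cap vial with a green cap, 48 mm tall. Body 25 mm in diameter up to 39 mm, cap 21 mm in diameter above that; 22 g. Its axis stands vertical, z up; the point given is on the axis, half-way up.
- blue_bottle_center (a point): The second tallest: a white plastic bottle with a blue cap, 115 mm tall. Body 48 mm in diameter with a sloping shoulder, cap 36 mm in diameter from 91 mm to the top; about 0.14 kg. Its axis stands vertical, z up; the point given is on the axis, half-way up.
- red_bottle_center (a point): The tallest: a cream plastic bottle with a red cap, 170 mm tall. Body 68 mm in diameter with a sloping shoulder, cap 38 mm in diameter from 146 mm to the top; about 0.35 kg. Its axis stands vertical, z up; the point given is on the axis, half-way up.
- pad_a: End pad, at the left. One of four alike fixed dark round rubber pads, 60 mm across, 3 mm thick, 85 mm apart in a straight row a-b-c-d on a fixed white board (84 x 402 x 8 mm). Origin: centre of the pad's underside, on the board; the surface to stand a bottle on is 3 mm above it. z up, y along the row towards pad_a, x across the board.
- pad_b: Pad next to pad_a. One of four alike fixed dark round rubber pads, 60 mm across, 3 mm thick, 85 mm apart in a straight row a-b-c-d on a fixed white board (84 x 402 x 8 mm). Origin: centre of the pad's underside, on the board; the surface to stand a bottle on is 3 mm above it. z up, y along the row towards pad_a, x across the board.
- pad_c: Pad next to pad_d. One of four alike fixed dark round rubber pads, 60 mm across, 3 mm thick, 85 mm apart in a straight row a-b-c-d on a fixed white board (84 x 402 x 8 mm). Origin: centre of the pad's underside, on the board; the surface to stand a bottle on is 3 mm above it. z up, y along the row towards pad_a, x across the board.
- pad_d: End pad, at the right. One of four alike fixed dark round rubber pads, 60 mm across, 3 mm thick, 85 mm apart in a straight row a-b-c-d on a fixed white board (84 x 402 x 8 mm). Origin: centre of the pad's underside, on the board; the surface to stand a bottle on is 3 mm above it. z up, y along the row towards pad_a, x across the board.
- red_block: The red block that marks the end of the row where the shortest bottle stands: 70 x 14 x 12 mm, fixed across one end of the white board 65.5 mm beyond the end pad's centre. It may be at either end, beyond pad_a or pad_d. Origin: centre of its underside; axes as the pads'. Its twin at the other end is grey.
- grey_block: The grey block that marks the end of the row where the tallest bottle stands: 70 x 14 x 12 mm, fixed across one end of the white board 65.5 mm beyond the end pad's centre. It may be at either end, beyond pad_a or pad_d. Origin: centre of its underside; axes as the pads'. Its twin at the other end is red.
Things that resemble listed ones, but are neither listed nor needed, are in the scene too. What is shaped like the part that bears blue_bottle_center but brown or turquoise is not meant. Leave any brown or purple look-alike of the part that bears green_vial_center alone.

How it is judged (in metres and radians):
At the end, for the whole second after the job is handed in: Counted from the red block the four pads hold the orange-capped vial, the green-capped vial, the blue-capped bottle and the red-capped bottle, each within 14 mm of its pad's centre, standing on it upright (within 0.1 rad), released and at rest (((horizontal distance between red_block and pad_a below 0.1 m and horizontal distance between orange_vial_center and pad_a below 0.014 m and z of orange_vial_center in the frame of pad_a between 0.018 and 0.028 m and horizontal distance between green_vial_center and pad_b below 0.014 m and z of green_vial_center in the frame of pad_b between 0.022 and 0.032 m and horizontal distance between blue_bottle_center and pad_c below 0.014 m and z of blue_bottle_center in the frame of pad_c between 0.0555 and 0.0655 m and horizontal distance between red_bottle_center and pad_d below 0.014 m and z of red_bottle_center in the frame of pad_d between 0.083 and 0.093 m) or (horizontal distance between red_block and pad_d below 0.1 m and horizontal distance between orange_vial_center and pad_d below 0.014 m and z of orange_vial_center in the frame of pad_d between 0.018 and 0.028 m and horizontal distance between green_vial_center and pad_c below 0.014 m and z of green_vial_center in the frame of pad_c between 0.022 and 0.032 m and horizontal distance between blue_bottle_center and pad_b below 0.014 m and z of blue_bottle_center in the frame of pad_b between 0.0555 and 0.0655 m and horizontal distance between red_bottle_center and pad_a below 0.014 m and z of red_bottle_center in the frame of pad_a between 0.083 and 0.093 m)) and angle between each of orange_vial_center, green_vial_center, blue_bottle_center, red_bottle_center's own z axis and vertical below 0.1 rad and linear speed of each of orange_vial, green_vial, blue_bottle, red_bottle below 0.02 m/s); the robot touches nothing.
It fails at once if a bottle was tipped over (leaned more than 0.7 rad) (angle between any of orange_vial_center, green_vial_center, blue_bottle_center, red_bottle_center's own z axis and vertical above 0.7 rad).
It also fails if it takes over 120 s, if anything falls off the work surface, if the arm or the gripper's body presses on something with over 40 N, if the wrist force passes 120 N, or if a joint passes its speed limit or range.

## Working session

There is one attempt and no reset: what is moved stays moved. The work goes in short steps, Python scripts to look and compute and a shell command to move; the robot and the scene stay as the last step left them, time stands still between calls to the robot, and variables do not carry over. Pictures are saved under pics/ and viewed, at most 14 in all, crops included, and the job is handed in when it is done.

```bash
mkdir -p pics; ls; python3 - <<'E'
from plant import arm
import cv2
for n in("top","side"):
    cv2.imwrite(f"pics/{n}0.png",arm.get_image(n)); print(arm.get_calibration(n))
print(arm.get_obs(),arm.hold_point_z)
E
```

```text
pics
{'camera_matrix': array([[435.3134945 ,   0.        , 315.37227218],
       [  0.        , 435.3134945 , 243.36128729],
       [  0.        ,   0.        ,   1.        ]]), 'k1': -0.029142615677727673, 'eye': array([0.43257732, 0.31435817, 1.1081892 ]), 'orientation': array([-174.77106157,   -0.38812723,  -88.83372435])}
{'camera_matrix': array([[534.52224902,   0.        , 316.08835641],
       [  0.        , 534.52224902, 234.66639452],
       [  0.        ,   0.        ,   1.        ]]), 'k1': -0.04007133245370216, 'eye': array([ 1.39408625, -0.03857133,  0.49145443]), 'orientation': array([-113.81121958,    0.3700362 ,   66.63978365])}
{'t': 0.1, 'joints': array([ 5.96966040e+01,  1.40841978e+01,  8.93177937e+01, -1.20806369e-04,
        7.67022849e+01, -9.97415337e+00]), 'joint_velocities': array([-0.0293974 , -0.04611186, -0.25269581,  0.13981983, -0.02604443,
       -0.04699448]), 'effort': array([-5.07677687e-04, -4.30667496e+01, -3.27129507e+01, -1.38614823e-04,
        2.81488887e-03,  1.90659200e-06]), 'eef_pos': array([0.2255226 , 0.60903847, 0.20594625]), 'orientation': array([-1.79897279e+02, -1.79453212e-02,  1.59670769e+02]), 'ft_force': array([ 0.59083134, -0.42718107, -0.50841033]), 'ft_torque': array([ 0.02987146,  0.02545925, -0.00197312]), 'gripper_force': 0.0, 'grip_width': 1.0009132216805061} 0.0187
```

View pics/top0.png

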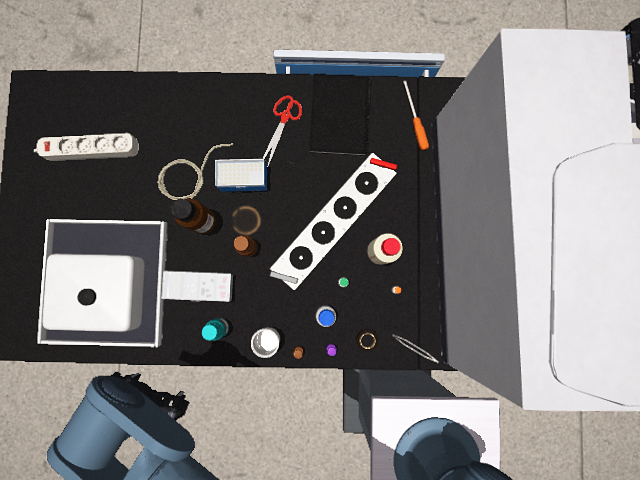

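View pics/side0.png

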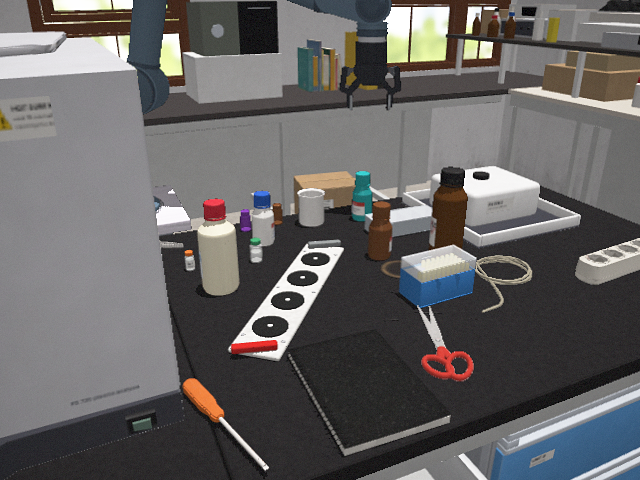

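Top view candidates are:
- **Orange:** vial (397,290), versus the screwdriver handle (421,133).
- **Green:** vial (343,282), versus the purple (331,350) and brown (298,352) look-alikes.
- **Blue:** bottle (326,316), versus turquoise (214,329) and brown (245,245).
- **Red:** bottle (390,247), versus the big brown bottle (190,213).

The red block is at (384,163) and the grey block at (285,278). I'll check these choices in a close crop.

```bash
python3 - <<'E'
import cv2
im=cv2.imread("pics/top0.png")[145:355,255:445]
cv2.imwrite("pics/crop0.png",cv2.resize(im[:, :],(540,597),interpolation=cv2.INTER_CUBIC))
im=cv2.imread("pics/side0.png")[185:365,150:390]
cv2.imwrite("pics/crop1.png",cv2.resize(im,(800,600),interpolation=cv2.INTER_CUBIC))
E
```

```text
(no output)
```

View pics/crop0.png

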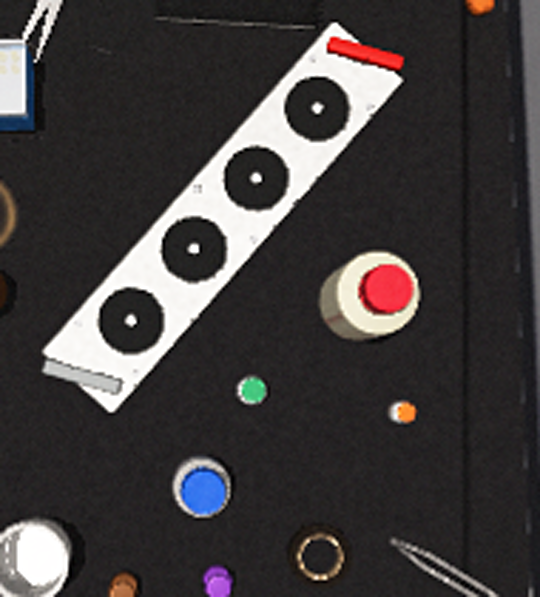

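View pics/crop1.png

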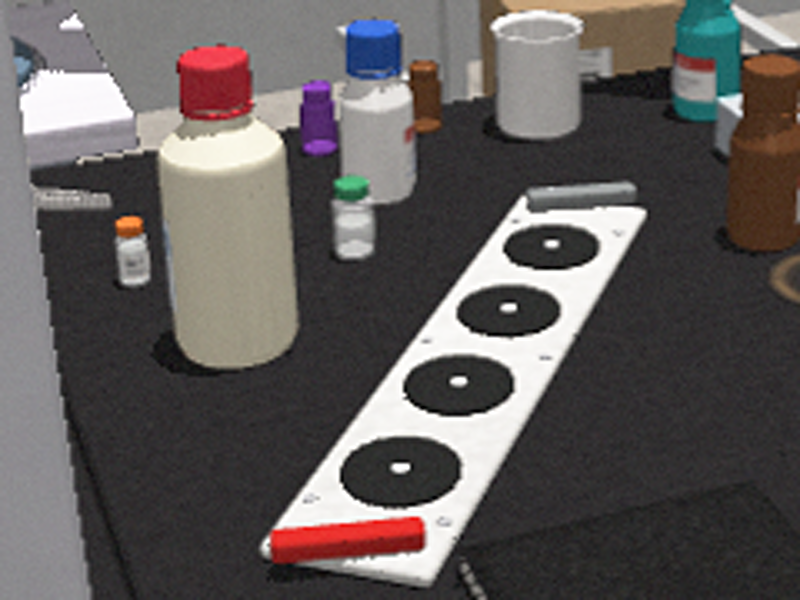

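The crops confirm the choices. In the top crop the caps are orange (404,413), green (254,391), blue (204,493) and red (387,289). The pads run from the red end (317,108) to the grey end (131,321).

```bash
cat > h.py <<'E'
from plant import arm
import cv2, numpy as np
from scipy.spatial.transform import Rotation as R
def px(name,uv,z):
    c=arm.get_calibration(name); K=c["camera_matrix"]
    d=np.array([c["k1"],0,0,0,0.])
    p=cv2.undistortPoints(np.array([[uv]],float),K,d)[0,0]
    r=R.from_euler("xyz",c["orientation"],degrees=True).apply([*p,1]); e=c["eye"]
    return (e+r*(z-e[2])/r[2])[:2]
def plan(x,y,z,yaw):
    "row numbers to take tool to world x,y,z,(pointing down, yaw deg) from now"
    o=arm.get_obs(); Rc=R.from_euler("xyz",o["orientation"],degrees=True)
    s=Rc.inv().apply(np.array([x,y,z])-o["eef_pos"])/0.4
    t=(Rc.inv()*R.from_euler("xyz",[180,0,yaw],degrees=True)).as_rotvec(degrees=True)/360
    print(np.round(s,4),np.round(t,4))
E
python3 - <<'E'
from h import *
T={"p1":(317,108,.011),"p2":(256,178,.011),"p3":(194,249,.011),"p4":(131,321,.011),"or":(404,413,.04),"gr":(254,391,.048),"bl":(204,493,.115),"rd":(387,289,.17)}
S={"p1":(400,467),"p2":(459,381),"p3":(509,307),"p4":(551,244),"or":(130,226),"gr":(351,186),"bl":(374,32),"rd":(215,58)}
for k,(u,v,z) in T.items():
    a=px("top",(255+u/2.842-.3,145+v/2.843-.3),z); s=S[k]; b=px("side",(150+s[0]/3.333-.3,185+s[1]/3.333-.3),z)
    print(k,a.round(4),b.round(4))
for n,u in (("machL-front",(442,365)),("machL-back",(437,110))): print(n,px("top",u,0),px("top",u,.35))
E
```

```text
p1 [0.6923 0.1815] [0.6935 0.1791]
p2 [0.6271 0.2358] [0.629  0.2338]
p3 [0.5617 0.2903] [0.5638 0.2885]
p4 [0.4963 0.345 ] [0.4996 0.342 ]
or [0.4202 0.1075] [0.4309 0.1028]
gr [0.4364 0.2376] [0.4468 0.2337]
bl [0.3547 0.281 ] [0.3694 0.2768]
rd [0.5155 0.146 ] [0.5233 0.1424]
machL-front [ 0.23436125 -0.01499755] [0.29696394 0.08902305]
machL-back [ 0.89558261 -0.00600758] [0.7493514  0.09517371]
```

```bash
python3 - <<'E'
from h import *
plan(.5165,.145,.25,140)
E
```

```text
[-1.0851 -0.8353 -0.109 ] [-0.0003 -0.      0.0546]
```

```bash
python3 -m pendant '[[-0.1,-0.08,-0.109,0,0,0.0546,85],[-0.2,-0.16,-0.109,0,0,0.0546,85],[-0.3,-0.24,-0.109,0,0,0.0546,85],[-0.4,-0.32,-0.109,0,0,0.0546,85],[-0.5,-0.4,-0.109,0,0,0.0546,85],[-0.6,-0.48,-0.109,0,0,0.0546,85],[-0.7,-0.56,-0.109,0,0,0.0546,85],[-0.8,-0.62,-0.109,0,0,0.0546,85],[-0.9,-0.7,-0.109,0,0,0.0546,85],[-0.9,-0.7,-0.109,0,0,0.0546,85],[-0.9,-0.7,-0.109,0,0,0.0546,85]]'
python3 - <<'E'
from h import *
plan(.5165,.145,.25,140); print(arm.get_obs()["joints"])
cv2.imwrite("pics/t1.png",arm.get_image("top"))
E
```

```text
t: 1.2
eef_pos: [0.4671, 0.2197, 0.2501]
orientation: [-180.0, -0.0, 139.8]
ft_force: [-1.0, -0.0, 0.1]
grip_width: 0.995
gripper_force: 0.0
[-0.215  -0.0628  0.0003] [-0.0001 -0.     -0.0007]
[ 1.26000374e+01 -6.18121805e+00  1.05999354e+02 -1.31626074e-02
  8.02266036e+01 -3.71606738e+01]
```

View pics/t1.png

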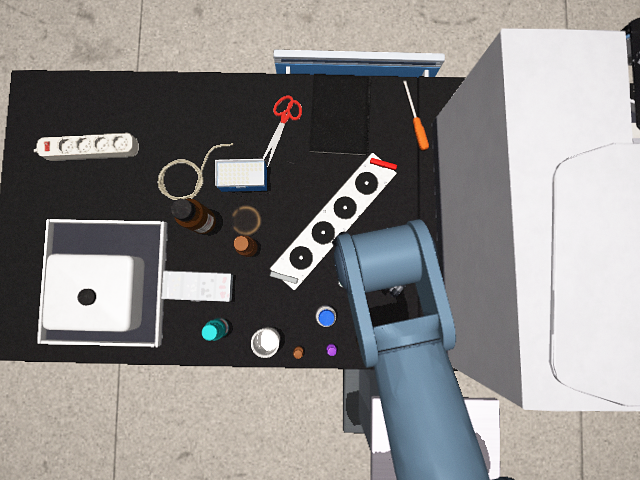

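The image shows the fork of the wrist centred on the tool, about ±9 cm wide, which leaves room to the machine's side. I'll move over the red bottle and go down onto its cap.

```bash
python3 -m pendant '[[-0.1,-0.03,0,0,0,0,85],[-0.2,-0.06,0,0,0,0,85],[-0.215,-0.063,0,0,0,0,85],[-0.215,-0.063,0,0,0,0,85],[-0.215,-0.063,0.08,0,0,0,85],[-0.215,-0.063,0.16,0,0,0,85],[-0.215,-0.063,0.22,0,0,0,85],[-0.215,-0.063,0.2575,0,0,0,85],[-0.215,-0.063,0.2575,0,0,0,85],[-0.215,-0.063,0.2575,0,0,0,85]]'
python3 - <<'E'
from h import *
print(arm.get_obs()["joints"][0])
im=arm.get_image("side")[150:330,130:370]
cv2.imwrite("pics/s1.png",cv2.resize(im,(800,600),interpolation=cv2.INTER_CUBIC))
E
```

```text
t: 2.25
eef_pos: [0.5161, 0.1482, 0.1485]
orientation: [179.9, 0.0, 140.1]
ft_force: [0.2, 0.2, 0.6]
grip_width: 0.997
gripper_force: 0.0
3.9097041507800694
```

View pics/s1.png

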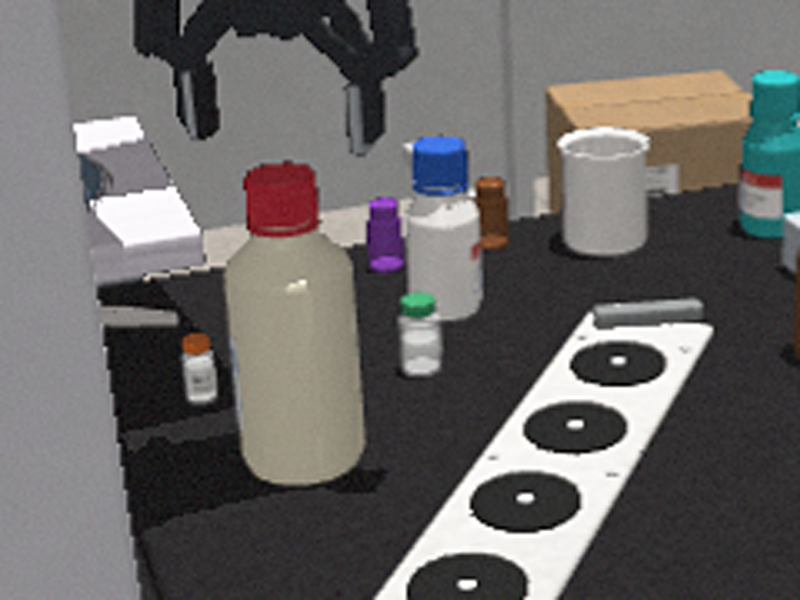

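The fingertips at crop (205,135) and (360,150) sit above and behind the cap, so I'll project the TCP and tips to check.

```bash
cat >> h.py <<'E'
def proj(name,P):
    c=arm.get_calibration(name); r=R.from_euler("xyz",c["orientation"],degrees=True).inv()
    p=r.apply(np.atleast_2d(P)-c["eye"])
    return cv2.projectPoints(p,np.zeros(3),np.zeros(3),c["camera_matrix"],np.array([c["k1"],0,0,0,0.]))[0][:,0]
E
python3 - <<'E'
from h import *
o=arm.get_obs(); print(o["eef_pos"],o["t"])
d=np.array([.643,.766,0])*.0425;e=o["eef_pos"]+[0,0,.013]
f=lambda P:((proj("side",P)-[130,150])*3.333).round()
print("tips",f([e-d,e+d])); print("cap top, base",f([[.5165,.145,.17],[.5165,.145,.146],[.5165,.145,0],[.5265,.141,.17],[.5265,.141,0]]))
E
```

```text
[0.51661412 0.14799918 0.14915497] 2.3
tips [[217. 175.]
 [363. 190.]]
cap top, base [[282. 169.]
 [286. 211.]
 [307. 453.]
 [279. 176.]
 [305. 462.]]
```

```bash
python3 -m pendant '[[0,0,0.02,0,0,0,85],[0,0,0.0375,0,0,0,85],[0,0,0.0375,0,0,0,85],[0,0,0.0375,0,0,0,85]]'
python3 - <<'E'
from h import *
im=arm.get_image("side")[150:330,130:370]
a=arm.get_image("top")[170:380,280:500]
b=np.hstack([cv2.resize(im,(480,360),interpolation=cv2.INTER_CUBIC),cv2.resize(a,(320,360),interpolation=cv2.INTER_CUBIC)])
cv2.imwrite("pics/s2.png",b)
E
```

```text
t: 2.7
eef_pos: [0.5157, 0.1472, 0.1324]
orientation: [-180.0, -0.0, 140.0]
ft_force: [-0.2, -0.4, 0.8]
grip_width: 0.994
gripper_force: 0.0
```

View pics/s2.png

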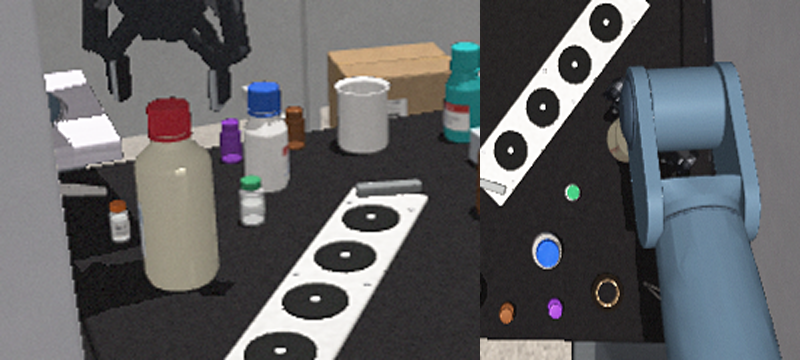

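```bash
python3 - <<'E'
from h import *
e=arm.get_obs()["eef_pos"]; print(e)
for z in (.15,.17,.2,.25): print(z,proj("top",[e[0],e[1],z]).round(), px("side",(213.2,202),z).round(4))
im=arm.get_image("top")[190:290,340:440]
cv2.imwrite("pics/t2.png",cv2.resize(im,(600,600),interpolation=cv2.INTER_CUBIC))
E
```

```text
[0.51598441 0.14728252 0.13277881]
0.15 [[389. 247.]] [0.4678 0.1521]
0.17 [[390. 246.]] [0.522 0.141]
0.2 [[393. 245.]] [0.6034 0.1242]
0.25 [[397. 243.]] [0.7391 0.0963]
```

View pics/t2.png

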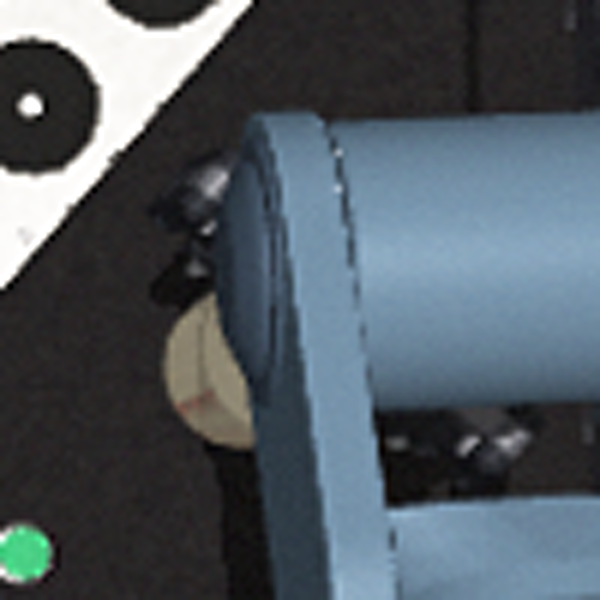

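The top crop shows the gripper is centred over the bottle. The open tips are just higher than assumed, at about TCP + 35 mm, so I'll lower 10 mm more and close.

```bash
python3 -m pendant '[[0,0,0.025,0,0,0,85],[0,0,0.025,0,0,0,85],[0,0,0.025,0,0,0,45],[0,0,0.025,0,0,0,30],[0,0,0.025,0,0,0,30],[0,0,0.025,0,0,0,30],[0,0,0.025,0,0,0,30],[0,0,0.025,0,0,0,30],[0,0,0.025,0,0,0,30],[0,0,0.025,0,0,0,30],[0,0,0.025,0,0,0,30]]'
python3 - <<'E'
from h import *
im=arm.get_image("side")[150:330,130:370]
cv2.imwrite("pics/s3.png",cv2.resize(im,(800,600),interpolation=cv2.INTER_CUBIC))
E
```

```text
t: 3.95
eef_pos: [0.5162, 0.1472, 0.1231]
orientation: [180.0, 0.0, 140.0]
ft_force: [-0.9, 0.1, 5.6]
grip_width: 0.422
gripper_force: 60.5
```

View pics/s3.png

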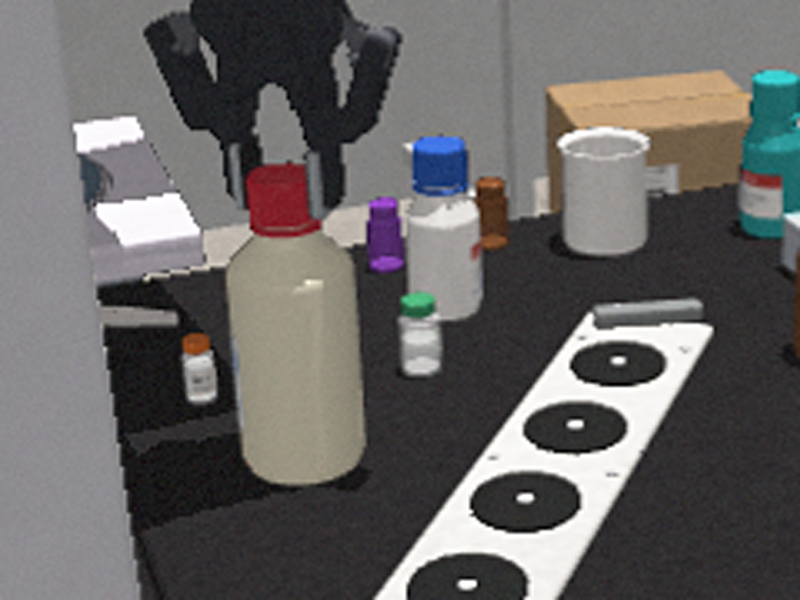

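The red cap is gripped (opening 36 mm, tips at the cap's lower edge). Next I'll lift it and carry it to the grey-end pad.

```bash
python3 -m pendant '[[0,0,-0.03,0,0,0,30],[0,0,-0.08,0,0,0,30],[0,0,-0.14,0,0,0,30],[0,0,-0.175,0,0,0,30],[0.02,0.02,-0.175,0,0,0,30],[0.06,0.06,-0.175,0,0,0,30],[0.11,0.11,-0.175,0,0,0,30],[0.16,0.16,-0.175,0,0,0,30],[0.21,0.21,-0.175,0,0,0,30],[0.26,0.26,-0.175,0,0,0,30],[0.31,0.30,-0.175,0,0,0,30],[0.34,0.335,-0.175,0,0,0,30],[0.353,0.347,-0.175,0,0,0,30],[0.353,0.347,-0.175,0,0,0,30],[0.353,0.347,-0.175,0,0,0,30]]'
python3 - <<'E'
from h import *
plan(.4973,.344,.1365,140)
a=arm.get_image("side")[130:310,180:420]
cv2.imwrite("pics/s4.png",cv2.resize(a,(800,600),interpolation=cv2.INTER_CUBIC))
E
```

```text
t: 5.5
eef_pos: [0.4968, 0.3438, 0.1922]
orientation: [-179.9, 0.0, 140.0]
ft_force: [0.4, 0.2, -4.0]
grip_width: 0.422
gripper_force: 60.8
[-0.0005  0.0013  0.1391] [-0.0002  0.     -0.    ]
```

View pics/s4.png

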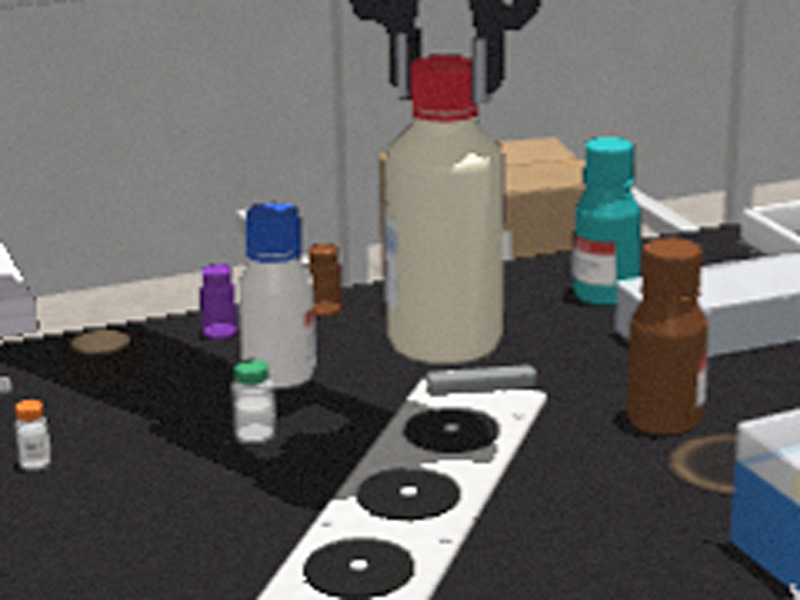

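```bash
python3 -m pendant '[[0,0,0.04,0,0,0,30],[0,0,0.08,0,0,0,30],[0,0,0.11,0,0,0,30],[0,0,0.13,0,0,0,30],[0,0,0.136,0,0,0,30],[0,0,0.139,0,0,0,30],[0,0,0.139,0,0,0,30],[0,0,0.139,0,0,0,30],[0,0,0.139,0,0,0,40],[0,0,0.139,0,0,0,50],[0,0,0.139,0,0,0,60],[0,0,0.139,0,0,0,75],[0,0,0.139,0,0,0,75],[0,0,0.1,0,0,0,75],[0,0,0,0,0,0,75],[0,0,-0.05,0,0,0,75],[0,0,-0.05,0,0,0,75]]'
python3 - <<'E'
from h import *
plan(.3557,.280,.25,140)
a=arm.get_image("side")[130:310,180:420]
cv2.imwrite("pics/s5.png",cv2.resize(a,(800,600),interpolation=cv2.INTER_CUBIC))
E
```

```text
t: 7.25
eef_pos: [0.4993, 0.3456, 0.2184]
orientation: [179.5, 0.2, 140.0]
ft_force: [-0.2, 0.5, 0.2]
grip_width: 0.88
gripper_force: 0.0
[ 0.1693 -0.3556 -0.0828] [0.0013 0.0006 0.0001]
```

View pics/s5.png

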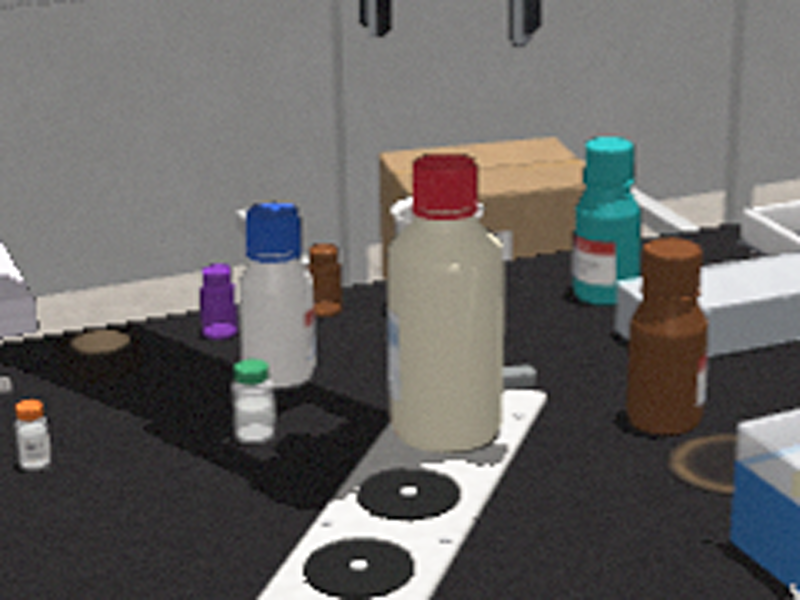

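Red stands upright on the grey-end pad, within a few mm of the centre (base mid (445,427) against pad centre (451,428)). Blue is next.

```bash
python3 -m pendant '[[0.05,-0.1,0,0,0,0,75],[0.1,-0.2,0,0,0,0,75],[0.14,-0.3,0,0,0,0,75],[0.168,-0.35,0,0,0,0,75],[0.168,-0.35,0,0,0,0,75],[0.168,-0.35,0.08,0,0,0,75],[0.168,-0.35,0.16,0,0,0,75],[0.168,-0.35,0.24,0,0,0,75],[0.168,-0.35,0.31,0,0,0,75],[0.168,-0.35,0.35,0,0,0,75],[0.168,-0.35,0.36,0,0,0,75],[0.168,-0.35,0.36,0,0,0,75],[0.168,-0.35,0.36,0,0,0,75]]'
python3 - <<'E'
from h import *
plan(.3557,.280,.068,140)
a=arm.get_image("side")[150:300,180:380]
cv2.imwrite("pics/s6.png",cv2.resize(a,(800,600),interpolation=cv2.INTER_CUBIC))
E
```

```text
t: 8.6
eef_pos: [0.3563, 0.2807, 0.0694]
orientation: [179.9, 0.0, 140.0]
ft_force: [0.6, 1.0, 0.4]
grip_width: 0.882
gripper_force: 0.0
[-0.     -0.0023  0.0035] [0.0002 0.0001 0.    ]
```

View pics/s6.png

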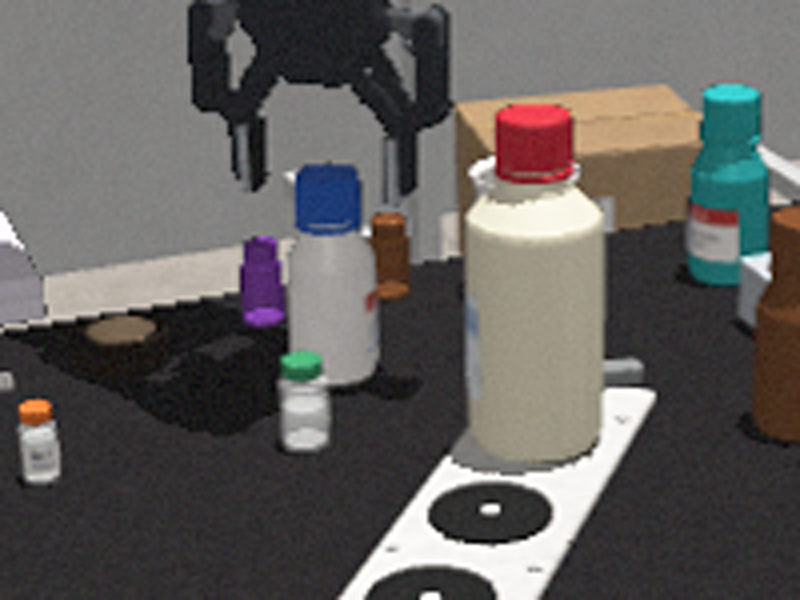

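```bash
python3 -m pendant '[[0,0,0,0,0,0,45],[0,0,0,0,0,0,28],[0,0,0,0,0,0,28],[0,0,0,0,0,0,28],[0,0,0,0,0,0,28],[0,0,0,0,0,0,28],[0,0,0,0,0,0,28],[0,0,-0.03,0,0,0,28],[0,0,-0.1,0,0,0,28],[0,0,-0.17,0,0,0,28],[0,0,-0.225,0,0,0,28],[-0.05,0.02,-0.225,0,0,0,28],[-0.12,0.045,-0.225,0,0,0,28],[-0.19,0.07,-0.225,0,0,0,28],[-0.26,0.09,-0.225,0,0,0,28],[-0.33,0.115,-0.225,0,0,0,28],[-0.365,0.127,-0.225,0,0,0,28],[-0.37,0.16,-0.225,0,0,0,28],[-0.375,0.22,-0.225,0,0,0,28]]'
python3 -m pendant '[[-0.006,0.07,0,0,0,0,28],[-0.0065,0.11,0,0,0,0,28],[-0.0065,0.131,0,0,0,0,28],[-0.0065,0.131,0,0,0,0,28],[-0.0065,0.131,0,0,0,0,28]]'
python3 - <<'E'
from h import *
plan(.5628,.2894,.0815,140)
a=arm.get_image("side")[150:300,180:380]
cv2.imwrite("pics/s7.png",cv2.resize(a,(800,600),interpolation=cv2.INTER_CUBIC))
E
```

```text
t: 10.55
eef_pos: [0.5263, 0.2509, 0.1582]
orientation: [-179.9, -0.1, 139.9]
ft_force: [0.2, -0.3, -1.3]
grip_width: 0.398
gripper_force: 60.2
t: 11.05
eef_pos: [0.5617, 0.2896, 0.1583]
orientation: [-179.9, -0.0, 140.0]
ft_force: [0.2, 0.9, -1.2]
grip_width: 0.399
gripper_force: 60.3
[-0.0024  0.0017  0.192 ] [-0.0002 -0.0001  0.0001]
```

View pics/s7.png

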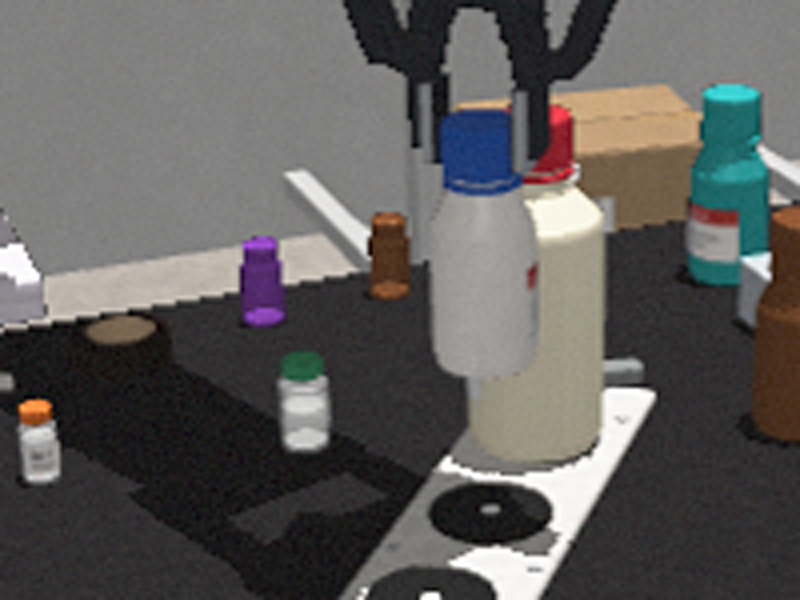

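Blue hangs upright over its pad. I'll lower it, let go and rise.

```bash
python3 -m pendant '[[0,0,0.05,0,0,0,28],[0,0,0.1,0,0,0,28],[0,0,0.15,0,0,0,28],[-0.001,0.001,0.18,0,0,0,28],[-0.001,0.001,0.188,0,0,0,28],[-0.001,0.001,0.191,0,0,0,28],[-0.001,0.001,0.191,0,0,0,28],[-0.001,0.001,0.191,0,0,0,28],[-0.001,0.001,0.191,0,0,0,38],[-0.001,0.001,0.191,0,0,0,48],[-0.001,0.001,0.191,0,0,0,60],[-0.001,0.001,0.191,0,0,0,70],[-0.001,0.001,0.191,0,0,0,70],[-0.001,0.001,0.15,0,0,0,70],[-0.001,0.001,0.05,0,0,0,70],[-0.001,0.001,0,0,0,0,70],[-0.001,0.001,0,0,0,0,70]]'
python3 - <<'E'
from h import *
plan(.4374,.2366,.15,140)
im=arm.get_image("side"); cv2.imwrite("pics/x.png",im)
h=cv2.cvtColor(im,cv2.COLOR_BGR2HSV)
for n,lo,hi,z in(("blue",105,125,.103),("green",60,85,.0435),("orange",8,16,.0365)):
    m=cv2.inRange(h,(lo,140,60),(hi,255,255)); m[300:]=0; m[:,:150]=0; m[:,300 if n!="blue" else 340:]=0
    _,l,s,c=cv2.connectedComponentsWithStats(m); i=1+s[1:,4].argmax(); print(n,s[i],px("side",c[i],z).round(4))
E
```

```text
t: 12.8
eef_pos: [0.566, 0.2909, 0.1645]
orientation: [179.5, 0.3, 140.0]
ft_force: [0.8, 0.3, 0.6]
grip_width: 0.817
gripper_force: 0.0
[ 0.1593 -0.3107  0.0329] [0.0013 0.0008 0.0001]
blue [292 219  20  21 362] [0.5484 0.2949]
green [251 239   9   6  27] [0.4445 0.2339]
orange [272 204  10  21 175] [0.3016 0.3312]
```

```bash
python3 -m pendant '[[0.05,-0.1,0,0,0,0,50],[0.1,-0.2,0,0,0,0,50],[0.15,-0.29,0,0,0,0,50],[0.155,-0.303,0,0,0,0,50],[0.155,-0.303,0,0,0,0,50],[0.155,-0.303,0,0,0,0,50],[0.155,-0.303,0.1,0,0,0,50],[0.155,-0.303,0.2,0,0,0,50],[0.155,-0.303,0.28,0,0,0,50],[0.155,-0.303,0.34,0,0,0,50],[0.155,-0.303,0.37,0,0,0,50],[0.155,-0.303,0.38,0,0,0,50],[0.155,-0.303,0.385,0,0,0,50],[0.155,-0.303,0.385,0,0,0,50]]'
python3 - <<'E'
from h import *
plan(.4374,.2366,0,140)
a=arm.get_image("side")[190:280,200:320]
cv2.imwrite("pics/s8.png",cv2.resize(a,(800,600),interpolation=cv2.INTER_CUBIC))
E
```

```text
t: 14.25
eef_pos: [0.4389, 0.2372, 0.0056]
orientation: [179.9, 0.1, 140.0]
ft_force: [0.9, 0.5, -0.3]
grip_width: 0.582
gripper_force: 0.0
[ 0.0019 -0.0036  0.014 ] [0.0003 0.0002 0.    ]
```

View pics/s8.png

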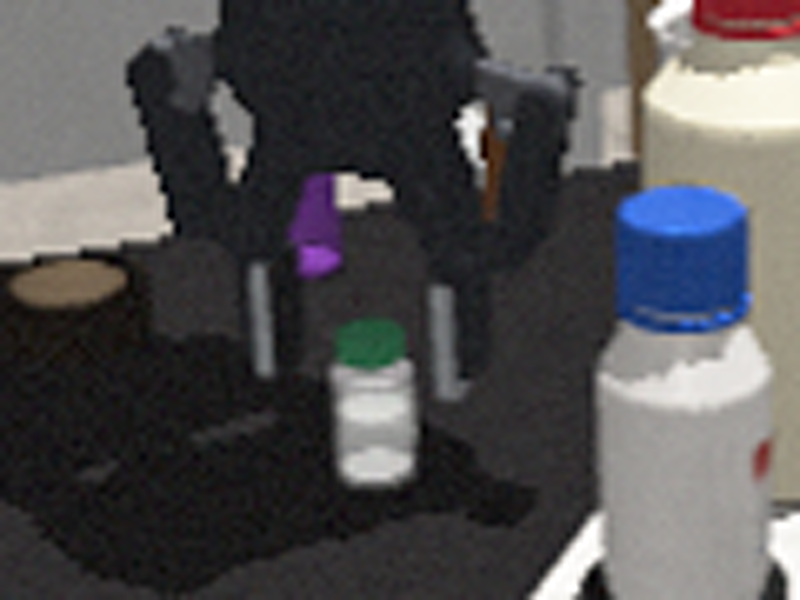

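The tips are about 28 mm up, level with the upper part of the vial, which sits between them at (373,400). I'll lower 8 mm and close gently.

```bash
python3 -m pendant '[[0,0.003,0.01,0,0,0,42],[0,0.003,0.02,0,0,0,38],[0,0.003,0.02,0,0,0,36],[0,0.003,0.02,0,0,0,34],[0,0.003,0.02,0,0,0,32],[0,0.003,0.02,0,0,0,30.5],[0,0.003,0.02,0,0,0,29],[0,0.003,0.02,0,0,0,28],[0,0.003,0.02,0,0,0,27],[0,0.003,0.02,0,0,0,26],[0,0.003,0.02,0,0,0,25],[0,0.003,0.02,0,0,0,23],[0,0.003,0.02,0,0,0,20],[0,0.003,0.02,0,0,0,20],[0,0.003,0.02,0,0,0,20],[0,0.003,0.02,0,0,0,20]]'
python3 - <<'E'
from h import *
im=arm.get_image("side")
h=cv2.cvtColor(im,cv2.COLOR_BGR2HSV)
m=cv2.inRange(h,(55,110,40),(85,255,255)); m[:220]=0;m[300:]=0;m[:,:220]=0;m[:,280:]=0
_,l,s,c=cv2.connectedComponentsWithStats(m); print(s[1:],c[1:])
E
```

```text
t: 15.9
eef_pos: [0.4386, 0.2378, -0.0031]
orientation: [180.0, 0.0, 140.0]
ft_force: [-1.2, -1.3, 5.8]
grip_width: 0.261
gripper_force: 58.9
[[250 238   8   7  48]] [[254.04166667 241.04166667]]
```

Green is held by its body (opening about 24 mm). I'll carry it to the pad second from the red end.

```bash
python3 -m pendant '[[0,0,-0.03,0,0,0,20],[0,0,-0.1,0,0,0,20],[0,0,-0.18,0,0,0,20],[0,0,-0.26,0,0,0,20],[0,0,-0.325,0,0,0,20],[-0.06,0.05,-0.325,0,0,0,20],[-0.12,0.1,-0.325,0,0,0,20],[-0.18,0.145,-0.325,0,0,0,20],[-0.24,0.195,-0.325,0,0,0,20],[-0.3,0.245,-0.325,0,0,0,20],[-0.35,0.285,-0.325,0,0,0,20],[-0.3675,0.299,-0.325,0,0,0,20],[-0.3675,0.299,-0.325,0,0,0,20],[-0.3675,0.299,-0.325,0,0,0,20]]'
python3 - <<'E'
from h import *
plan(.628,.2348,.009,140)
E
```

```text
t: 17.35
eef_pos: [0.6269, 0.2351, 0.1264]
orientation: [-180.0, -0.0, 140.0]
ft_force: [-0.8, -0.2, -0.8]
grip_width: 0.261
gripper_force: 58.9
[-0.0028  0.0014  0.2935] [-0.0001 -0.0001  0.0001]
```

```bash
python3 -m pendant '[[0,0,0.08,0,0,0,20],[0,0,0.16,0,0,0,20],[-0.001,0.001,0.23,0,0,0,20],[-0.001,0.001,0.27,0,0,0,20],[-0.001,0.001,0.285,0,0,0,20],[-0.001,0.001,0.292,0,0,0,20],[-0.001,0.001,0.292,0,0,0,20],[-0.001,0.001,0.292,0,0,0,20],[-0.001,0.001,0.292,0,0,0,24],[-0.001,0.001,0.292,0,0,0,28],[-0.001,0.001,0.292,0,0,0,34],[-0.001,0.001,0.292,0,0,0,42],[-0.001,0.001,0.292,0,0,0,46],[-0.001,0.001,0.292,0,0,0,46],[-0.001,0.001,0.25,0,0,0,46],[-0.001,0.001,0.15,0,0,0,46],[-0.001,0.001,0.05,0,0,0,46],[0,0,0,0,0,0,46],[0,0,0,0,0,0,46]]'
python3 - <<'E'
from h import *
im=arm.get_image("side")
h=cv2.cvtColor(im,cv2.COLOR_BGR2HSV)
def f(lo,hi,x0,x1,y0,y1):
    m=cv2.inRange(h,(lo,110,40),(hi,255,255)); k=np.zeros_like(m);k[y0:y1,x0:x1]=m[y0:y1,x0:x1]
    _,l,s,c=cv2.connectedComponentsWithStats(k); i=1+s[1:,4].argmax(); return s[i],c[i]
print("green",f(55,85,230,330,200,320), "expect", proj("side",[[.628,.2348,.011+.0435],[.628,.2348,.059]]))
print("orange",f(5,18,170,230,230,280),"expect",proj("side",[.4212,.1065,.0365]))
plan(.4212,.1065,.1264,140)
E
```

```text
t: 19.25
eef_pos: [0.6311, 0.2357, 0.133]
orientation: [179.6, 0.4, 140.0]
ft_force: [1.4, 0.0, 0.0]
grip_width: 0.54
gripper_force: 0.0
green (array([281, 274,  12,   9,  83], dtype=int32), array([286.57831325, 277.57831325])) expect [[287.03615448 276.73621095]
 [286.96093239 274.42254137]]
orange (array([184, 250,   9,   6,  48], dtype=int32), array([188. , 252.5])) expect [[189.78706706 251.82160041]]
[ 0.192  -0.5812  0.0056] [0.0006 0.0005 0.0001]
```

```bash
python3 -m pendant '[[0.03,-0.1,0,0,0,0,44],[0.06,-0.2,0,0,0,0,40],[0.1,-0.3,0,0,0,0,40],[0.13,-0.4,0,0,0,0,40],[0.16,-0.5,0,0,0,0,40],[0.185,-0.565,0,0,0,0,40],[0.1895,-0.5795,0,0,0,0,40],[0.1895,-0.5795,0,0,0,0,40],[0.1895,-0.5795,0,0,0,0,40],[0.1895,-0.5795,0.08,0,0,0,40],[0.1895,-0.5795,0.15,0,0,0,40],[0.1895,-0.5795,0.21,0,0,0,40],[0.1895,-0.5795,0.25,0,0,0,40],[0.1895,-0.5795,0.28,0,0,0,40],[0.1895,-0.5795,0.3,0,0,0,40],[0.1895,-0.5795,0.3,0,0,0,40],[0.1895,-0.5795,0.3,0,0,0,40]]'
python3 - <<'E'
from h import *
plan(.421,.106,-.007,140); print(arm.get_obs()["joints"].round(1))
im=arm.get_image("side"); cv2.imwrite("pics/s9.png",im)
h=cv2.cvtColor(im,cv2.COLOR_BGR2HSV)
m=cv2.inRange(h,(5,110,40),(18,255,255)); k=np.zeros_like(m);k[230:280,170:230]=m[230:280,170:230]
_,l,s,c=cv2.connectedComponentsWithStats(k); print(s[1:],c[1:])
g=im[232:262,165:215].mean(2).astype(int)
np.set_printoptions(linewidth=250)
print(g[::2])
E
```

```text
t: 21.0
eef_pos: [0.4217, 0.1061, 0.0071]
orientation: [180.0, 0.0, 140.0]
ft_force: [0.0, 0.1, 0.3]
grip_width: 0.464
gripper_force: 0.0
[ 0.001  -0.0014  0.0352] [0.0001 0.0001 0.0001]
[ -0.9   2.4 126.4   0.   51.2 -50.9]
[[184 250   9   6  48]] [[188.  252.5]]
[[ 26  31  34  31  28  40  31  37  34  33  27  31  27  41 185 176  76  81  88  87  89  88  34  45  43  44  46  27  36  34  34  33  31  29  31  31  32  30  33  33  30  34  30  29  34  25  36  35  69 111]
 [ 98  62  29  36  37  35  32  33  33  32  29  25  29  27  47  31  49  49  47  50  45  49  49  46  47  43  47  43  36  32  27  34  36  30  29  36  34  35  33  33  32  31  34  38  35  35  72 103 142 179]
 [ 18  30  23  23  30  38  37  37  29  34  29  29  16  22  24  27  42  45  48  48  45  46  41  45  46  52  50  47  37  34  37  33  34  34  19  26  32  37  37  36  31  29  31  32  32  51  68  50  29  26]
 [ 30  27  10  12  29  29  40  93 115  90  26  24  16  29  28  26  39  47  51  49  46  50  48  45  48  46  44  44  48  39  24  34  32  37  33  28  42  33  39  30  39  34  28  19  24  27  15  25  27  26]
 [ 34  14  14  20  26  
[... 1510 characters left out ...]
8  22  25  50 126 119 103  56  31  42  64  65  53  50  46  53  50  51  52  49  52  49  48]
 [ 20  22  29  23  22  23  25  18  22  27  23  22  22  29  19  29  17  19  20  59 135 123 113  97 102 142 153 152 137  11  45 105 119 109 105  97  79  52  46  49  44  43  49  46  44  49  50  49  49  47]
 [ 24  22  26  17  31  23  18  28  26  23  20  31  19  27  24  27  24  17  27  58 133 206 214 218 216 209 192 195 165  55  17  31  35  55  54  54  49  46  51  50  47  49  43  51  42  50  50  53  49  44]
 [ 28  21  23  23  25  30  33  27  29  16  33  25  22  17  26  28  19  27  24  39 122 169 185 187 186 179 171 157 149  97  17  15  30  24  33  53  51  47  51  51  51  48  43  53  48  47  46  49  49  45]]
```

```bash
python3 -m pendant '[[0,0.01,0,0,0,0,40],[0,0.01,0.01,0,0,0,38],[0,0.01,0.02,0,0,0,34],[0,0.01,0.03,0,0,0,32],[0,0.01,0.034,0,0,0,30],[0,0.01,0.034,0,0,0,28],[0,0.01,0.034,0,0,0,26],[0,0.01,0.034,0,0,0,24.5],[0,0.01,0.034,0,0,0,23],[0,0.01,0.034,0,0,0,22],[0,0.01,0.034,0,0,0,21],[0,0.01,0.034,0,0,0,20],[0,0.01,0.034,0,0,0,19],[0,0.01,0.034,0,0,0,17],[0,0.01,0.034,0,0,0,14],[0,0.01,0.034,0,0,0,14],[0,0.01,0.034,0,0,0,14],[0,0.01,0.034,0,0,0,14]]'
python3 - <<'E'
from h import *
im=arm.get_image("side"); cv2.imwrite("pics/s10.png",im)
h=cv2.cvtColor(im,cv2.COLOR_BGR2HSV)
m=cv2.inRange(h,(5,110,40),(18,255,255)); k=np.zeros_like(m);k[230:280,170:230]=m[230:280,170:230]
_,l,s,c=cv2.connectedComponentsWithStats(k); print(s[1:],c[1:])
plan(.6930,.1803,.1264,140)
E
```

```text
t: 22.85
eef_pos: [0.4235, 0.1091, -0.0069]
orientation: [-180.0, 0.0, 140.0]
ft_force: [-0.7, -1.5, 3.9]
grip_width: 0.192
gripper_force: 57.7
[[187 250   5   7  26]] [[189.11538462 253.        ]]
[-0.4018  0.5692 -0.3333] [-0.      0.      0.0001]
```

Orange is held by its body. I'll carry it to the red-end pad.

```bash
python3 -m pendant '[[0,0,-0.03,0,0,0,14],[0,0,-0.1,0,0,0,14],[0,0,-0.18,0,0,0,14],[0,0,-0.25,0,0,0,14],[-0.04,0.05,-0.25,0,0,0,14],[-0.09,0.12,-0.25,0,0,0,14],[-0.14,0.2,-0.25,0,0,0,14],[-0.19,0.27,-0.25,0,0,0,14],[-0.24,0.34,-0.25,0,0,0,14],[-0.29,0.41,-0.25,0,0,0,14],[-0.34,0.48,-0.25,0,0,0,14],[-0.38,0.54,-0.25,0,0,0,14],[-0.4,0.57,-0.25,0,0,0,14],[-0.402,0.574,-0.25,0,0,0,14],[-0.402,0.574,-0.25,0,0,0,14],[-0.402,0.574,-0.25,0,0,0,14]]'
python3 - <<'E'
from h import *
plan(.6943,.1818,.005,140)
E
```

```text
t: 24.5
eef_pos: [0.6933, 0.1816, 0.093]
orientation: [-180.0, -0.0, 140.0]
ft_force: [-0.6, 0.1, -0.1]
grip_width: 0.191
gripper_force: 57.7
[-0.0018  0.002   0.2201] [-0.0001 -0.0001  0.    ]
```

```bash
python3 -m pendant '[[0,0,0.06,0,0,0,14],[0,0,0.12,0,0,0,14],[0,0,0.17,0,0,0,14],[0,0,0.2,0,0,0,14],[0,0,0.212,0,0,0,14],[0,0,0.218,0,0,0,14],[0,0,0.218,0,0,0,14],[0,0,0.218,0,0,0,14],[0,0,0.218,0,0,0,18],[0,0,0.218,0,0,0,22],[0,0,0.218,0,0,0,28],[0,0,0.218,0,0,0,36],[0,0,0.218,0,0,0,40],[0,0,0.218,0,0,0,40],[0,0,0.18,0,0,0,40],[0,0,0.1,0,0,0,40],[0,0,0,0,0,0,40],[0.1,-0.1,-0.1,0,0,0,40],[0.1,-0.2,-0.2,0,0,0,40]]'
python3 -m pendant '[[0,-0.1,-0.1,0,0,0,40],[0,-0.25,-0.2,0,0,0,40],[0,-0.4,-0.2,0,0,0,40],[0,-0.5,-0.2,0,0,0,40],[0,-0.6,-0.2,0,0,0,40],[0,-0.6,-0.2,0,0,0,40]]'
python3 - <<'E'
from h import *
P=[(.693,.1803),(.628,.2348),(.5628,.2894),(.498,.3435)]
for cam in("side","top"):
    im=arm.get_image(cam); cv2.imwrite(f"pics/end_{cam}.png",im)
    h=cv2.cvtColor(im,cv2.COLOR_BGR2HSV)
    for n,(lo,hi),p,z0,z1 in zip("ogbr",((5,18),(55,85),(105,125),(0,5)),P,(.033,.039,.091,.146),(.04,.048,.115,.17)):
        zc=.011+(z1 if cam=="top" else (z0+z1)/2); e=proj(cam,[*p,zc])[0]
        m=cv2.inRange(h,(lo,110,50),(hi,255,255)); k=np.zeros_like(m); x,y=e.astype(int); k[y-22:y+22,x-22:x+22]=m[y-22:y+22,x-22:x+22]
        _,l,s,c=cv2.connectedComponentsWithStats(k)
        if len(s)<2: print(cam,n,"none"); continue
        i=1+s[1:,4].argmax(); print(cam,n,s[i],c[i].round(1),e.round(1),((px(cam,c[i],zc)-p)*1000).round(1))
E
```

```text
t: 26.4
eef_pos: [0.6238, 0.1575, 0.1585]
orientation: [180.0, -0.0, 140.2]
ft_force: [0.4, -0.5, 0.1]
grip_width: 0.467
gripper_force: 0.0
t: 27.0
eef_pos: [0.4692, -0.0298, 0.2383]
orientation: [180.0, 0.1, 139.8]
ft_force: [0.4, -0.1, 0.1]
grip_width: 0.469
gripper_force: 0.0
side o [264 302  10   9  73] [268.5 306. ] [269.4 305.1] [ 2.2 -2.2]
side g [281 273  12  10  88] [286.7 277.4] [287.  276.7] [ 2.  -1.4]
side b [292 218  20  22 396] [301.5 228.2] [301.7 226.3] [ 7.8 -3.6]
side r [307 176  13   1  13] [313. 176.] [314.8 183.3] [-43.6  14.8]
top o [366 175   7   7  36] [368.7 178.2] [368.7 178.7] [1.4 0.1]
top g [343 199   8   9  56] [346.3 203.2] [346.7 203.5] [0.8 0.9]
top b [316 219  16  16 205] [323.5 226.5] [324.6 225.9] [-1.3  2.3]
top r [295 259   7   4   8] [298.4 260.8] [299.4 252.1] [-18.4   1.8]
```

The last retreat ended too near the machine, though the force reads zero. I'll back off, then recheck red with its hue wrap-around.

```bash
python3 -m pendant '[[0,0.1,0,0,0,0,40],[0,0.2,0,0,0,0,40],[0.03,0.3,0,0,0,0,40],[0.03,0.3,0,0,0,0,40],[0.03,0.3,0,0,0,0,40],[0.03,0.3,0,0,0,0,40]]'
python3 - <<'E'
from h import *
print(arm.get_obs()["joint_velocities"].round(2))
p=(.498,.3435)
for cam in("side","top"):
    im=arm.get_image(cam); h=cv2.cvtColor(im,cv2.COLOR_BGR2HSV); zc=.011+(.17 if cam=="top" else .158); e=proj(cam,[*p,zc])[0]
    m=cv2.inRange(h,(0,110,50),(6,255,255))|cv2.inRange(h,(170,110,50),(180,255,255)); k=np.zeros_like(m); x,y=e.astype(int); k[y-25:y+25,x-25:x+25]=m[y-25:y+25,x-25:x+25]
    _,l,s,c=cv2.connectedComponentsWithStats(k); i=1+s[1:,4].argmax(); print(cam,s[i],c[i].round(1),e.round(1),((px(cam,c[i],zc)-p)*1000).round(1))
E
```

```text
t: 27.7
eef_pos: [0.539, 0.0722, 0.2367]
orientation: [-180.0, -0.0, 140.0]
ft_force: [0.5, 0.5, 0.1]
grip_width: 0.466
gripper_force: 0.0
[-1.19 -0.77  0.55 -0.07 -0.08  0.01]
side [304 176  20  20 353] [313.  185.2] [314.8 183.3] [ 9.5 -7.7]
top [292 244  18  19 253] [300.5 252.7] [299.4 252.1] [-1.  -2.4]
```

```bash
python3 -c "
from plant import arm
print(arm.hand_in())"
```

```text
the job is handed in; nothing more can be done
None
```

I handed the job in at about 28 s: orange, green, blue and red stand released in that order from the red block to the grey block, all within about 5 mm of their pad centres by the top camera. On the way out the gripper briefly strayed close to the machine, but no contact force showed and I backed it off. The hand-in returned no verdict.

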